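# Gauge a hinge half, then hold the funnel's diverter flap on its balance point

## Robot

A 6-joint arm with a two-finger parallel gripper is mounted at the origin on the work surface. World frame = base frame: x ahead of the robot, y to its left, z up, the work surface at z = 0. Lengths are in mm, angles in rad, forces in N, time in s.
With the tool pointing down it reaches from about 400 to 825 mm from the base axis. Payload 7 kg.
Tool frame: the origin (TCP) lies at the very end of the fingers, on their centre line; the grasp point (between the pads) lies 19 mm behind it; z points along the fingers, y is the direction in which the jaws open and shut (so a half turn about z gives the same grasp; the last joint's range is limited). The gripper opens to 88 mm and grips with 3 to 60 N. Pads are 19 mm wide; open, the fingers measure 130 mm over their backs; the gripper's body (78 mm by 193 mm) begins 47 mm behind the grasp point.
Start: joints at [-1.009, 0.359, 0.012, 0, -1.224, -0.288], TCP at [182.488, -649.841, 226.561] pointing down, gripper open.
Joint ranges: [-3.07, 3.07], [-1.43, 2.12], [-1.02, 1.25], [-3.03, 1.67], [-3.05, -0], [-3.03, 3.03]. Speed limits (rad/s): [2.39, 2.39, 3.01, 3.14, 3.14, 3.14].

## Interface

Orientations are given as a unit quaternion [x, y, z, w].
In Python, from plant import bot gives the robot as it stands. Calls block until the motion is done:
- bot.move_ptp(position, orientation): joint-space move of the TCP to a pose.
- bot.line_to(position, velocity=150, ori=None): straight line of the TCP; ori=None keeps the orientation; velocity is the mean speed in mm/s.
- bot.move_joints(angles): joint-space move.
- bot.move_gripper(opening, force=None): finger opening in mm; force is the grip in N (None keeps the last); returns when the fingers have stopped.
- bot.pause(seconds).
- bot.solve_ik(position, orientation): joint angles nearest the present ones, or None.
- bot.read_state(): the state.
- bot.camera(name): name is "scene" or "top" or "wrist"; returns the picture (400x640x3 uint8, red, green, blue); there is no depth.
- bot.get_calibration(name): a dict with "fx", "fy", "cx", "cy" (pixels), "distortion" ([k1, k2, p1, p2, k3] as OpenCV has them; the pictures are not rectified), "view" (4x4, takes a point from world to camera coordinates); the wrist camera has in their place "T_tool_cam" (4x4, takes a point from camera to tool coordinates, whose origin is the TCP and whose axes are the flange's). Camera axes: x right, y up, looking along -z (the intrinsics and any distortion apply to the point x, -y, -z); pixel columns grow to the right and rows downward; lengths in mm; the calibration is good to about 2 mm. A picture is of the moment at which its call begins: read the wrist's pose just before it. get_calibration takes no time and is no camera call.
A pose or a line that the arm cannot do raises bot.Unreachable and nothing moves.
- bot.close_job(): hands the job in, once; it reports no verdict.
The state is a dict: "t": time; "joint_pos": joint angles; "qvel": joint speeds; "tau": joint torques, N m; "tcp_pos": TCP position; "eef_rot": TCP orientation; "contact_force": force on the tool from outside, world axes, zero at the start; "moment": the same for the moment, N m; "width": finger opening in mm.
Only numpy, scipy, OpenCV 4.12 (cv2) and the standard library are available. Lean on these libraries where they do the work, as an engineer would, in place of code of your own. Each camera call takes 0.05 s, during which the arm holds its last target.

## Task

Press the knob of the spring gauge down until its foot bears on the white nylon hinge half under it, hold it there about a second so I can read the height, then let the gauge spring right back up. Then swing the diverter flap on the funnel (it has a bar to take hold of) up from the side it has fallen to until it stands upright on its balance point with both halves of the funnel open, without ever letting it go over to the other side, and finish still holding it there in the fingers so that I can drop the part in; leave both hinge halves where they lie.

Things in the scene. Friction and masses are not known exactly. Their poses are not given: they have to be found in the camera images.
- hopper: fixed grey collection bin, 180 x 180 x 90 mm, with a wide aluminium funnel (rim 240 mm across, 150 mm above the counter) over it; origin at the centre of the bin's underside on the counter, z up. The flap's hinge line runs along its x axis; the flap falls to its +y or its -y side. Four stop posts near the rim, at 74 mm either side of the middle along x, 210 mm high, carry the fallen flap. The hopper may be turned up to 0.35 rad
- flap_hinge (a point): middle of the flap's hinge line, straight above the hopper's origin, 170 mm above the counter
- flap_bar (a point): middle of the flap's bar, a round steel bar 12 mm thick and 164 mm long, parallel to the hinge line and 130 mm from it. The flap is an aluminium plate 170 mm wide whose edge is 70 mm from the hinge; two arms, 74 mm either side of the middle, carry the bar beyond it, so there is an open window 136 mm wide and 54 mm deep between plate and bar for the fingers. The bar is rigid with the flap, and may turn in the fingers as the flap swings
- flap (a joint): angle of the diverter flap, rad: 0 is upright (the balance point; flap and bar are symmetrical, bar straight above the hinge), plus leans to the hopper's +y side, minus to its -y side; it starts fallen against the stops at +1.12 or -1.12. Free hinge without friction; the flap weighs about 0.25 kg (may differ by up to 40 percent) and falls to either side when let go
- gauge: fixed height gauge: steel base plate 130 x 170 x 12 mm (its top 12 mm above the counter), a column 50 mm towards +x from the origin carrying an arm whose top is 155 mm high, and an upright sprung spindle straight above the origin. Origin on the counter under the spindle, z up; the plate reaches from -50 to +120 mm along y. The gauge may be turned up to 0.35 rad
- knob_top (a point): centre of the flat top of the spindle's round black knob, 36 mm across and 14 mm thick, straight above the gauge's origin, 217 mm above the counter when the gauge is up; it goes down with the foot
- foot (a joint): how far the gauge's foot is pressed down, m: 0 is up, 0.045 the end of travel. The foot, a steel disc 22 mm across at the bottom of the spindle, then starts 45 mm above the base plate: it meets the thin hinge half at 0.037 and the thick one at 0.027. A soft spring pushes it up: about 2 N to start, about 4 N at the bottom; more force than that means that the foot bears on the part
- half_thin: loose white nylon hinge half, leaf 36 x 44 x 8 mm with two knuckles at one edge; origin under the middle of its leaf. One of the two halves lies under the gauge's foot, the other waits beside it, 80 mm along the gauge's +y on the same plate: which is which varies
- half_thick: loose white nylon hinge half, the same but with a leaf 18 mm thick; origin under the middle of its leaf
Things that resemble listed ones, but are neither listed nor needed, are in the scene too. Of the things that look like the half_thick, the larger one is meant. Leave any purple look-alike of the gauge alone.

How it is judged (in metres and radians):
On the way, in this order (a step that is already met when the one before it is completed fails the run):
1. the gauge foot bears on the hinge half under it (value of joint foot above 0.022 m and (contact force between foot and half_thin above 1 N or contact force between foot and half_thick above 1 N)), for 0.4 s.
2. the gauge is let right back up (value of joint foot below 0.006 m), for 0.2 s.
At the end, for the whole second after the job is handed in: the flap stands within 0.1 rad of upright, still (under 0.1 rad/s), in contact with the fingers (over 1 N); the gauge is up (within 6 mm) and both hinge halves are within 20 mm of where they lay (value of joint flap between -0.1 and 0.1 rad and velocity of joint flap between -0.1 and 0.1 rad/s and contact force between the fingers and flap above 1 N and value of joint foot below 0.006 m and distance of each of half_thin, half_thick from where it was at the start of the episode below 0.02 m); the arm keeps its last pose, push and grip.
It fails at once if the flap goes over to the other side (distance of flap_bar from where it was at the start of the episode above 0.19 m).
It fails at once if a hinge half is moved from its place (not (distance of half_thin from where it was at the start of the episode below 0.02 m) or not (distance of half_thick from where it was at the start of the episode below 0.02 m)).
It also fails if it takes over 50 s, if anything falls off the work surface, if the arm or the gripper's body presses on something with over 40 N, if the wrist force passes 120 N, or if a joint passes its speed limit or range.

## Working session

There is one attempt and no reset: what is moved stays moved. The work goes in short steps, each a Python script; the robot and the scene stay as the last script left them, time stands still between calls to the robot, and variables do not carry over. Pictures are saved under pics/ and viewed, and the job is handed in when it is done.

```bash
ls; mkdir -p pics; python3 - <<'E'
from plant import bot
import cv2
for n in ["scene","top","wrist"]:
    im=bot.camera(n); cv2.imwrite(f"pics/a_{n}.png",im[:,:,::-1])
    print(n,bot.get_calibration(n))
print(bot.read_state())
E
```

```text
pics
scene {'fx': 471.6453099967841, 'fy': 471.6453099967841, 'cx': 315.13459021578205, 'cy': 198.06783277365832, 'distortion': array([-0.01810157,  0.        ,  0.        ,  0.        ,  0.        ]), 'view': array([[-1.90772178e-01,  9.81545186e-01,  1.32296993e-02,
         1.11700598e+01],
       [-8.33890270e-01, -1.69155278e-01,  5.25369878e-01,
         3.19399331e+02],
       [ 5.17912148e-01,  8.91938383e-02,  8.50771101e-01,
        -1.51569590e+03],
       [ 0.00000000e+00,  0.00000000e+00,  0.00000000e+00,
         1.00000000e+00]])}
top {'fx': 477.8141761108781, 'fy': 477.8141761108781, 'cx': 320.7090369539942, 'cy': 195.48018577307008, 'distortion': array([0.02050219, 0.        , 0.        , 0.        , 0.        ]), 'view': array([[-4.15589981e-04, -9.99764691e-01, -2.16884744e-02,
         9.13602100e+01],
       [ 9.86875706e-01, -3.91232010e-03,  1.61434307e-01,
        -4.98754144e+02],
       [-1.61481172e-01, -2.13367380e-02,  9.86645111e-01,
        -1.32586492e+03],
       [ 0.00000000e+00,  0.00000000e+00,  0.00000000e+00,
         1.00000000e+00]])}
wrist {'f
[... 518 characters left out ...]
         1.00000000e+00]])}
{'t': 0.15, 'joint_pos': array([-1.00893672e+00,  3.59237111e-01,  1.12718912e-02, -2.55808159e-04,
       -1.22410363e+00, -2.88081601e-01]), 'qvel': array([-0.00078313, -0.00114541,  0.00348378,  0.00146238, -0.00149738,
       -0.00104649]), 'tau': array([ 4.17182682e-04, -5.83281398e+01,  2.93290311e+01,  7.00114623e+00,
        8.80504260e-03, -1.10551518e-04]), 'tcp_pos': array([ 182.36171252, -649.5138221 ,  225.8292743 ]), 'eef_rot': array([-1.36418728e-01,  9.90651054e-01,  6.29249764e-04, -1.52757207e-04]), 'contact_force': array([ 0.05065483, -0.81997656, -0.19446521]), 'moment': array([-0.06604807, -0.03915142, -0.04146814]), 'width': 87.7807470228298}
```

View pics/a_scene.png

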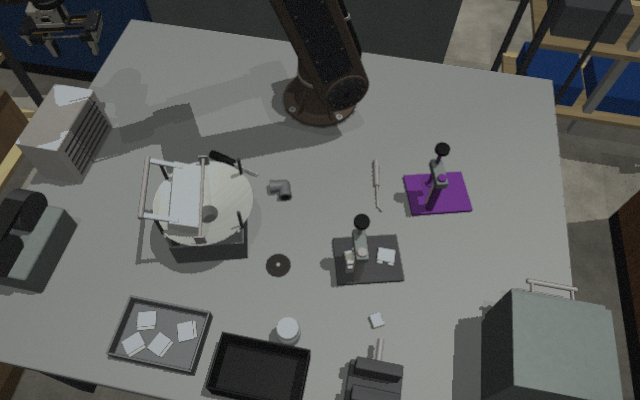

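View pics/a_top.png

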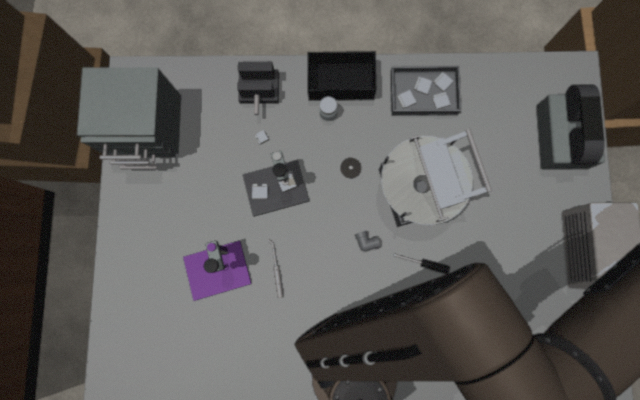

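View pics/a_wrist.png

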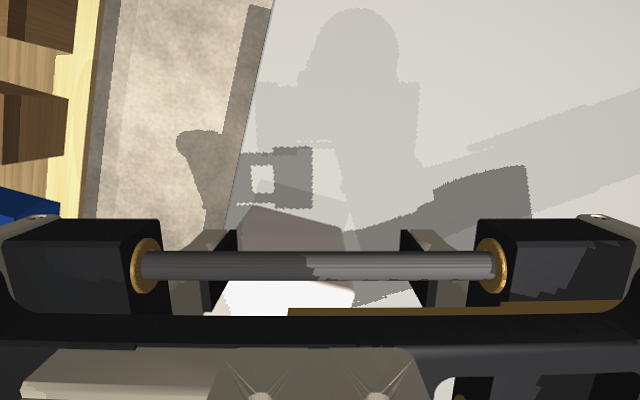

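The scene camera shows the dark gauge (knob at 362,221), the purple look-alike (knob at 442,149) and the hopper, with the flap fallen to the image-left (-y) side and its bar at about (147,190). The top camera shows the knob near (281,170) and the bar near (478,163). The wrist camera sees only the counter. Next I'll take close crops.

```bash
cat > h.py <<'E'
import numpy as np, cv2
from plant import bot
from scipy.spatial.transform import Rotation as R
def cal(n):
    c=bot.get_calibration(n); K=np.array([[c['fx'],0,c['cx']],[0,c['fy'],c['cy']],[0,0,1.]])
    return K,np.array(c['distortion']),np.array(c['view'])
F=np.diag([1,-1,-1.])
def ray(n,px):
    K,d,V=cal(n); u=cv2.undistortPoints(np.array([[px]],float),K,d)[0,0]
    r=V[:3,:3].T@(F@np.array([u[0],u[1],1])); o=-V[:3,:3].T@V[:3,3]
    return o,r/np.linalg.norm(r)
def plane(n,px,z):
    o,r=ray(n,px); return o+r*(z-o[2])/r[2]
def tri(p1,p2,n1="scene",n2="top"):
    o1,a=ray(n1,p1);o2,b=ray(n2,p2)
    s=np.linalg.lstsq(np.c_[a,-b],o2-o1,rcond=None)[0]
    q1=o1+s[0]*a;q2=o2+s[1]*b
    return (q1+q2)/2,np.linalg.norm(q1-q2)
def proj(n,P):
    K,d,V=cal(n); P=np.atleast_2d(P)@V[:3,:3].T+V[:3,3]
    return cv2.projectPoints((P@F).reshape(-1,1,3),np.zeros(3),np.zeros(3),K,d)[0].reshape(-1,2)
E
python3 - <<'E'
import cv2
def crop(f,x0,y0,w,h,s,o):
    im=cv2.imread(f)[y0:y0+h,x0:x0+w]
    cv2.imwrite(o,cv2.resize(im,None,fx=s,fy=s,interpolation=cv2.INTER_CUBIC))
crop("pics/a_scene.png",320,200,100,100,6,"pics/c_sg.png")
crop("pics/a_top.png",235,140,80,80,7,"pics/c_tg.png")
crop("pics/a_scene.png",130,140,130,130,4,"pics/c_sh.png")
crop("pics/a_top.png",370,120,130,115,5,"pics/c_th.png")
E
```

```text
(no output)
```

View pics/c_sg.png

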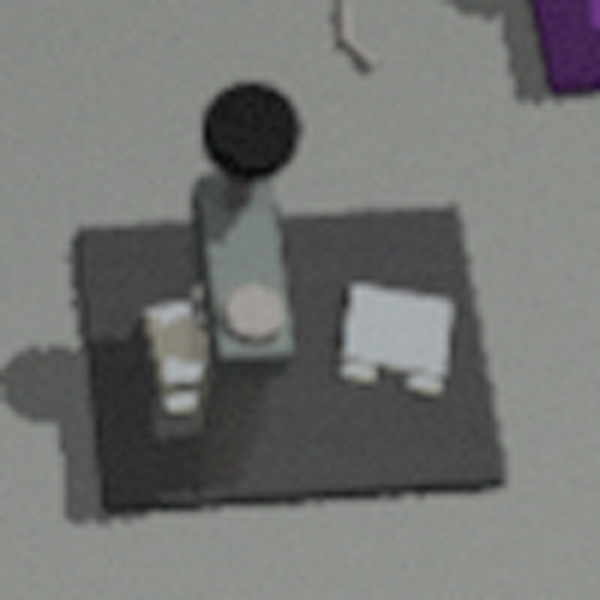

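View pics/c_tg.png

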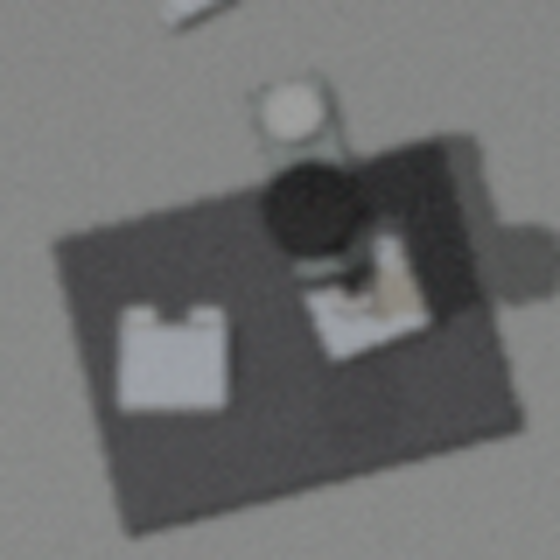

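View pics/c_sh.png

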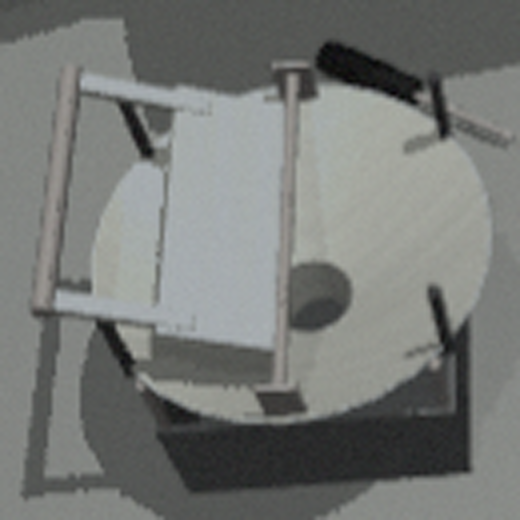

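View pics/c_th.png

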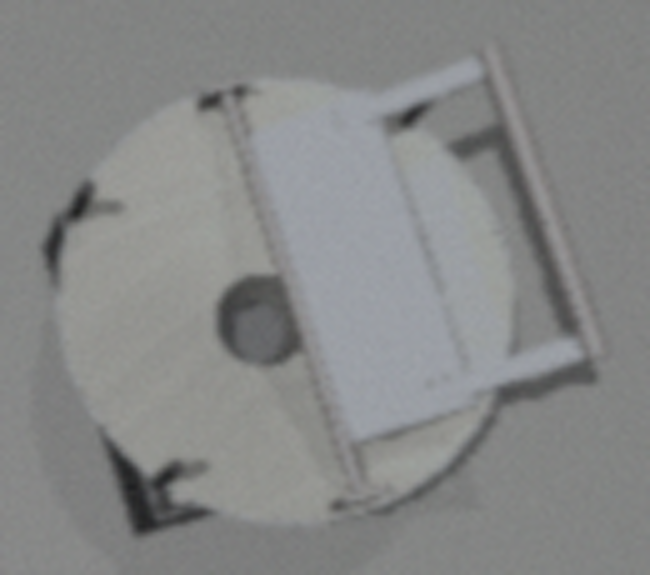

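```bash
python3 - <<'E'
from h import *
c=lambda x,y,x0,y0,s:((x+.5)/s-.5+x0,(y+.5)/s-.5+y0)
np.set_printoptions(precision=1,suppress=True)
# knob via mask, both views
for n,box in (("scene",(340,205,385,235)),("top",(265,155,300,185))):
    im=cv2.imread(f"pics/a_{n}.png"); x0,y0,x1,y1=box
    g=im[y0:y1,x0:x1].max(2); m=(g<38).astype(np.uint8)
    k,l,s,ce=cv2.connectedComponentsWithStats(m); i=1+np.argmax(s[1:,4]); print(n,s[i],ce[i]+[x0,y0]); 
    print(plane(n,ce[i]+np.array([x0,y0]),213))
ks,kt=c(252,131,320,200,6),c(315,212,235,140,7)
print("knob",tri(ks,kt),plane("scene",ks,213),plane("top",kt,213))
sc=[c(*p,320,200,6) for p in ((80,232),(457,208),(502,485),(108,508))]
print("plate scene",[plane("scene",p,12) for p in sc[:3]])
tc=[c(*p,235,140,7) for p in ((55,240),(132,535),(522,430),(470,135))]
print("plate top",[plane("top",p,12) for p in tc])
print("hinge ends",tri(c(292,75,130,140,4),c(358,490,370,120,5)),tri(c(282,392,130,140,4),c(235,95,370,120,5)))
a=tri(c(70,68,130,140,4),c(596,352,370,120,5)); b=tri(c(42,310,130,140,4),c(491,48,370,120,5))
print("bar",a,b,(a[0]+b[0])/2, np.linalg.norm(a[0]-b[0]))
E
```

```text
scene [ 14   9  15  16 177] [361.2 221.6]
[540.1 193.9 213. ]
top [13 10  3  4  6] [279.  166.5]
[545.5 192.  213. ]
knob (array([537.5, 192.8, 209.2]), np.float64(3.978819976633659)) [539.3 194.7 213. ] [536.8 190.4 213. ]
plate scene [array([490.6, 131.4,  12. ]), array([446.1, 292.7,  12. ]), array([572.2, 324.6,  12. ])]
plate top [array([569.5, 322.3,  12. ]), array([444. , 286.9,  12. ]), array([487.6, 124.7,  12. ]), array([614. , 147.2,  12. ])]
hinge ends (array([ 418.7, -218.1,  174.3]), np.float64(2.032804850206553)) (array([ 627.7, -160.5,  167.6]), np.float64(8.843723033449791))
bar (array([ 479.1, -322.1,  233.2]), np.float64(2.3064930318301498)) (array([ 633.6, -279. ,  229.9]), np.float64(4.2092242250779215)) [ 556.3 -300.5  231.6] 160.37587544004603
```

Candidates:
- Gauge: dark plate with its knob at scene (362,222) or top (280,170). The other is the purple gauge at scene (442,149), which I'll leave alone. The dark plate measures about 167 x 130 mm and the knob sits over it, so I choose that one.
- Hinge halves: those on the dark plate count. The ones in the tray and the loose one at (376,320) don't.
- Bar: scene (147,157) to (140,217), length 160 mm, z about 230. This matches flap = -1.12, with yaw about 0.27.

Next is a closer look from the wrist camera.

```bash
cat >> h.py <<'E'
a=0.271
ORI=R.from_matrix(np.c_[[-np.cos(a),-np.sin(a),0],[-np.sin(a),np.cos(a),0],[0,0,-1]]).as_quat()
ex=np.array([np.cos(a),np.sin(a),0]); ey=np.array([-np.sin(a),np.cos(a),0])
def wpic(f):
    s=bot.read_state(); im=bot.camera("wrist"); cv2.imwrite(f,im[:,:,::-1])
    np.savez(f+".npz",p=s['tcp_pos'],q=s['eef_rot']); return s
def wcal(f):
    c=bot.get_calibration("wrist"); d=np.load(f+".npz"); T=np.eye(4);T[:3,:3]=R.from_quat(d['q']).as_matrix();T[:3,3]=d['p']
    K=np.array([[c['fx'],0,c['cx']],[0,c['fy'],c['cy']],[0,0,1.]])
    return K,np.array(c['distortion']),np.linalg.inv(T@np.array(c['T_tool_cam']))
_cal=cal
def cal(n): return wcal(n) if n.endswith('png') else _cal(n)
E
python3 - <<'E'
from h import *
np.set_printoptions(precision=2,suppress=True)
for p in [(182,-650,380),(640,-280,400),(640,215,380),(538,193,300),(538,193,175),(555,-301,207),(523,-190,281)]:
    print(p,bot.solve_ik(p,ORI))
bot.line_to([182,-650,380],velocity=250)
bot.move_ptp([640,-280,400],ORI); wpic("pics/w1.png")
bot.move_gripper(0,force=20)
bot.move_ptp([640,215,380],ORI); s=wpic("pics/w2.png"); print(s['t'],s['tcp_pos'],s['contact_force'])
E
```

```text
(182, -650, 380) [-1.01  0.31  0.28  0.   -1.54 -0.29]
(640, -280, 400) [-0.13  0.35  0.39  0.   -1.6  -1.17]
(640, 215, 380) [ 0.61  0.31  0.28  0.   -1.54 -1.91]
(538, 193, 300) [ 0.69  0.15 -0.1   0.   -1.32 -1.99]
(538, 193, 175) [ 0.69  0.23 -0.29  0.   -1.05 -1.99]
(555, -301, 207) [-0.19  0.3  -0.12  0.   -1.15 -1.11]
(523, -190, 281) [ 0.    0.13 -0.17  0.   -1.27 -1.3 ]
6.3083 [640.36 213.97 380.15] [-0.1   0.08  0.7 ]
```

View pics/w1.png

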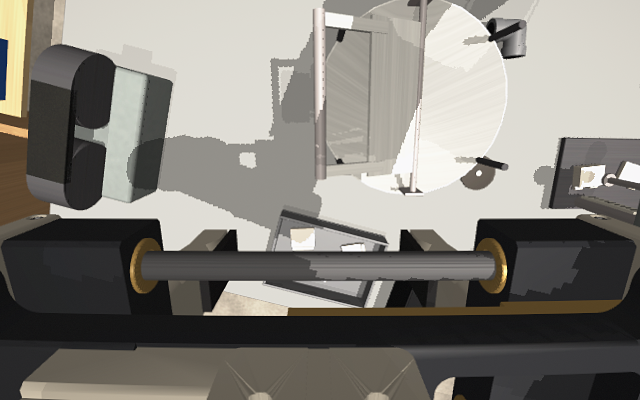

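View pics/w2.png

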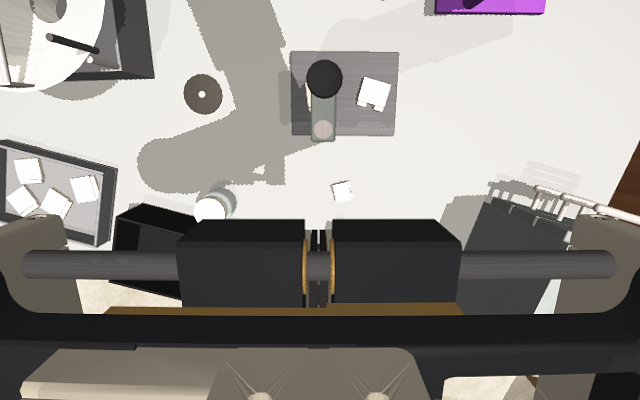

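w1 shows the bar running vertically from (320,9) to (320,178), so it is aligned with the tool, with the hinge rod at x≈417. w2 shows the knob at (324,78) over the dark plate.

```bash
python3 - <<'E'
from h import *
np.set_printoptions(precision=1,suppress=True)
im=cv2.imread("pics/w2.png")[50:110,295:355]; m=(im.max(2)<75).astype(np.uint8)
k,l,s,ce=cv2.connectedComponentsWithStats(m); i=1+np.argmax(s[1:,4]); print(s[i],ce[i]+[295,50])
print("knob",plane("pics/w2.png",(324.,78.),213))
print("bar",plane("pics/w1.png",(320,10),226.6),plane("pics/w1.png",(320.5,178),226.6))
print("hinge",plane("pics/w1.png",(422,3),170),plane("pics/w1.png",(411,191),170))
E
```

```text
[  11   10   37   39 1084] [324.   78.7]
knob [539.  191.7 213. ]
bar [ 478.8 -323.7  226.6] [ 636.  -279.6  226.6]
hinge [ 424.3 -220.2  170. ] [ 631.6 -160.6  170. ]
```

```bash
python3 - <<'E'
from h import *
X,Y=538.5,192.5
bot.move_ptp([X,Y,250],ORI); bot.pause(0.3)
f0=bot.read_state()['contact_force'][2]; print("f0",f0)
bot.line_to([X,Y,220],velocity=60)
z=220; 
while z>170:
    z-=2 if z>198 else 1
    bot.line_to([X,Y,z],velocity=40)
    s=bot.read_state(); f=s['contact_force'][2]-f0
    print(z,round(s['tcp_pos'][2],1),round(f,2),round(s['t'],2))
    if f>9: break
for _ in range(4):
    bot.pause(0.3); s=bot.read_state(); print(s['tcp_pos'][2],s['contact_force']-[0,0,f0],s['t'])
E
```

```text
f0 -0.5108731370677713
218 218.1 0.27 8.27
216 216.3 2.38 8.52
214 214.0 1.9 8.77
212 211.9 2.16 9.02
210 209.9 1.81 9.27
208 207.9 2.01 9.52
206 205.8 2.69 9.77
204 203.9 3.39 10.02
202 201.9 3.35 10.27
200 199.9 2.01 10.52
198 197.9 3.16 10.77
197 197.0 2.23 11.02
196 195.9 4.02 11.27
195 194.9 2.88 11.52
194 193.9 3.47 11.77
193 192.9 2.84 12.02
192 191.9 3.16 12.27
191 190.9 3.73 12.52
190 190.3 5.86 12.77
189 190.3 12.44 13.02
190.28946007733532 [-4.10480599  0.49382173 12.4323794 ] 13.3167
190.2869518824257 [-3.1745964  -0.39761157 11.12594548] 13.6167
190.26412791530916 [-4.42927    -0.05905742 11.4453052 ] 13.9167
190.29738522132138 [-3.26942796  0.59064894 11.56147117] 14.2167
```

At 26.7 mm of travel the knob stopped hard with about 11.5 N, so the foot bears on the thick half. It held for 1.2 s. Next I'll release it and go above the bar.

```bash
python3 - <<'E'
from h import *
X,Y=538.5,192.5
bot.line_to([X,Y,235],velocity=60); bot.pause(0.4)
print(bot.read_state()['contact_force'],bot.read_state()['t'])
cv2.imwrite("pics/b_scene.png",bot.camera("scene")[200:300,300:440,::-1].repeat(5,0).repeat(5,1))
bot.line_to([X,Y,360],velocity=200)
bot.move_ptp([557.4,-301.6,330],ORI)
bot.move_gripper(50,force=10); bot.pause(.2)
s=bot.read_state(); print(s['t'],s['tcp_pos'],s['width'],s['contact_force'])
cv2.imwrite("pics/b2_scene.png",cv2.resize(bot.camera("scene")[80:280,60:300,::-1],None,fx=3,fy=3))
wpic("pics/w3.png")
E
```

```text
[ 0.73880756  0.15211193 -0.34161597] 15.5333
19.3333 [ 557.39632827 -301.62080929  329.99902923] 50.25509659242495 [ 0.1939316  -0.82340783  0.20810782]
```

View pics/b_scene.png

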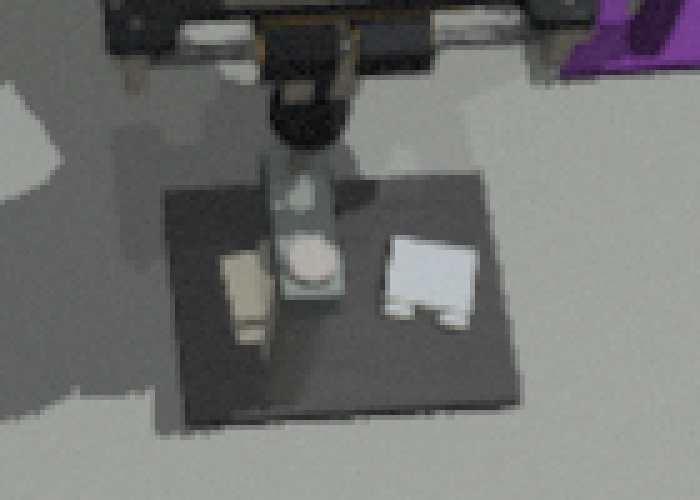

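View pics/b2_scene.png

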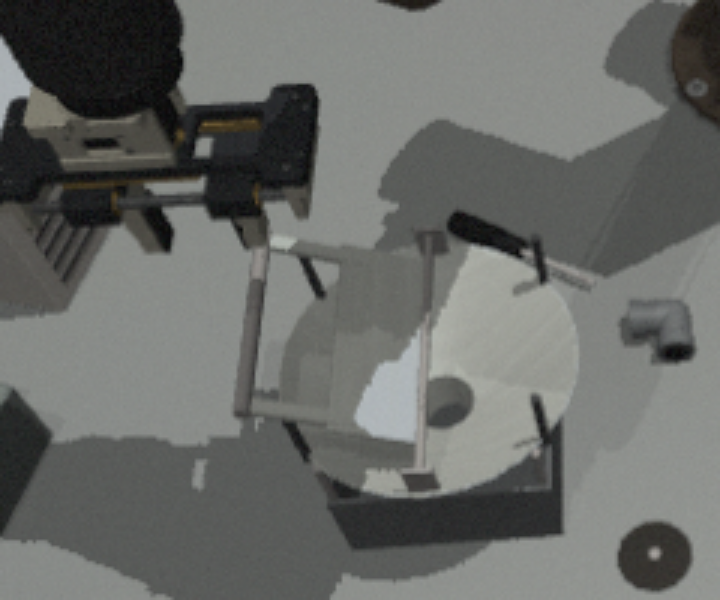

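View pics/w3.png

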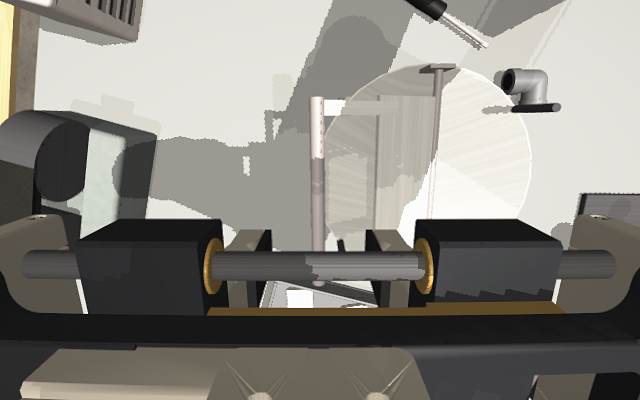

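The force is back to zero, the plate picture shows both halves unmoved, and in w3 the bar (x≈318) is centred between the fingers (270 to 370). Next I'll grasp it.

```bash
python3 - <<'E'
from h import *
np.set_printoptions(precision=2,suppress=True)
B=np.array([557.4,-301.6])
bot.line_to([*B,240],velocity=120); print(bot.read_state()['contact_force'])
bot.line_to([*B,207.6],velocity=60); s=bot.read_state();print(s['contact_force'],s['tcp_pos'])
bot.move_gripper(0,force=15); bot.pause(.2)
s=bot.read_state(); print(s['t'],s['tcp_pos'],s['width'],s['contact_force'],s['moment'])
cv2.imwrite("pics/d_scene.png",cv2.resize(bot.camera("scene")[80:280,60:300,::-1],None,fx=3,fy=3))
E
```

```text
[-0.26 -0.1  -0.26]
[0.   0.31 0.82] [ 557.51 -301.72  207.63]
21.9333 [ 557.56 -302.05  207.85] 11.158604575155431 [-0.1  -3.54 -0.07] [-1.58 -0.24  0.06]
```

View pics/d_scene.png

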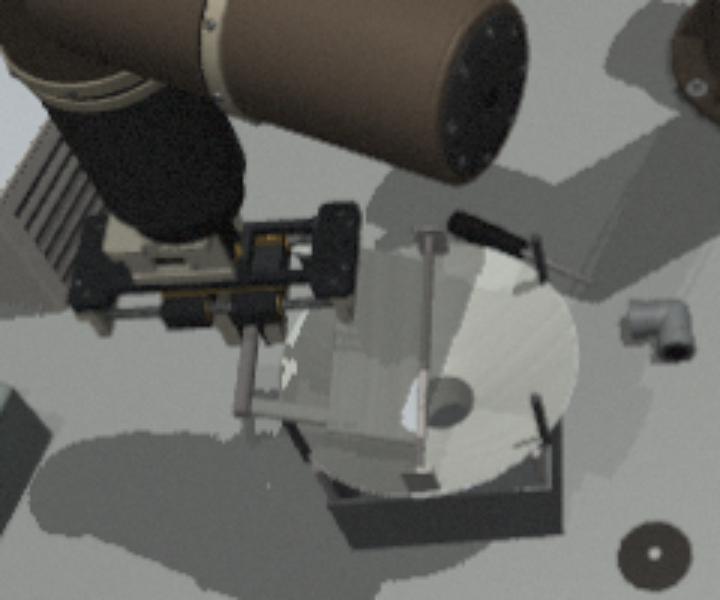

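The bar is gripped (width 11.2 mm). Next I'll swing it along the arc.

```bash
python3 - <<'E'
from h import *
np.set_printoptions(precision=1,suppress=True)
a=0.273; ey=np.array([-np.sin(a),np.cos(a),0])
B=np.array([557.5,-301.9,226.6]); off=207.8-226.6
H=B+130*np.sin(1.12)*ey; H[2]=170
np.save("H.npy",H); print(H)
for th in np.linspace(1.12,0,13)[1:]:
    p=H-130*np.sin(th)*ey+[0,0,130*np.cos(th)+off]
    bot.line_to(p,velocity=60); s=bot.read_state()
    print(round(th,2),s['tcp_pos']-p,round(s['width'],1),s['contact_force'],round(s['t'],1))
    if np.linalg.norm(s['contact_force'])>25: print("STOP");break
bot.pause(.3); s=bot.read_state(); print(s['t'],s['tcp_pos'],s['width'],s['contact_force'],s['moment'])
for n in("scene","top"): cv2.imwrite(f"pics/e_{n}.png",bot.camera(n)[:,:,::-1])
E
```

```text
[ 526.  -189.2  170. ]
1.03 [ 0.1 -0.2  0.3] 11.5 [ 0.7 -4.2  1. ] 22.3
0.93 [ 0.1 -0.6  0.3] 11.1 [ 0.1 -5.7  2.8] 22.7
0.84 [ 0.2 -0.8  0.4] 11.2 [-0.4 -7.3  4.2] 23.0
0.75 [ 0.2 -1.2  0.8] 11.1 [-0.8 -8.8  5.6] 23.4
0.65 [ 0.2 -1.3  1.2] 11.2 [-1.6 -8.4  7.2] 23.7
0.56 [ 0.3 -1.1  1.2] 11.5 [-1.1 -7.6  8.3] 24.1
0.47 [ 0.1 -0.7  0.9] 11.6 [-1.6 -6.4  7.8] 24.4
0.37 [-0.1 -0.4  0.6] 11.0 [-1.6 -4.4  6.8] 24.8
0.28 [-0.3 -0.1  0.1] 11.2 [-3.1 -4.1  6.5] 25.1
0.19 [-0.4 -0.  -0.3] 11.4 [-3.6 -1.2  4.9] 25.5
0.09 [-0.4  0.1 -0.6] 11.2 [-4.3 -2.3  1.8] 25.8
0.0 [-0.4  0.2 -0.6] 11.3 [-4.2 -1.8 -1.1] 26.2
26.4833 [ 525.7 -189.2  280.6] 11.544773606131786 [-3.7 -1.5 -3.5] [-0.8  1.3  0.1]
```

View pics/e_scene.png

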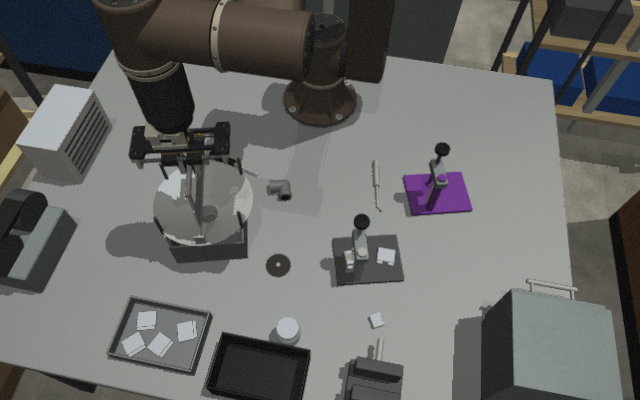

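View pics/e_top.png

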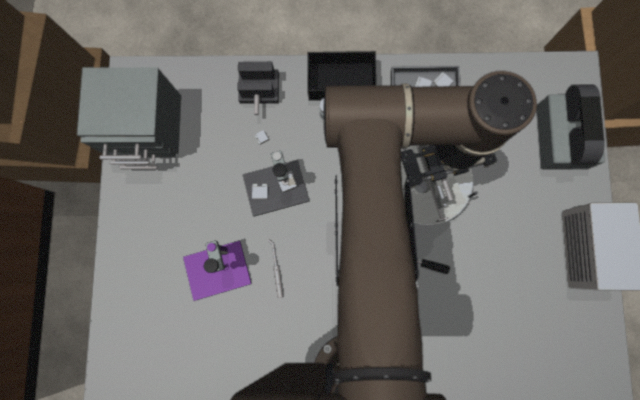

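The flap stands upright in the gripper, and the knob is back at (362,222), its start pixel. I'll check the angle in a crop.

```bash
python3 - <<'E'
from h import *
np.set_printoptions(precision=1,suppress=True)
H=np.load("H.npy"); a=.273; ex=np.array([np.cos(a),np.sin(a),0]); ey=np.array([-np.sin(a),np.cos(a),0])
im=cv2.imread("pics/e_scene.png"); x0,y0,s=130,110,5
o=cv2.resize(im[y0:y0+120,x0:x0+140],None,fx=s,fy=s,interpolation=cv2.INTER_CUBIC)
for th,c in ((0,(0,255,0)),(-.1,(255,0,0)),(.1,(0,0,255))):
    P=[H+82*ex+130*np.sin(th)*ey+[0,0,130*np.cos(th)],H-82*ex+130*np.sin(th)*ey+[0,0,130*np.cos(th)]]
    for q in proj("scene",np.array(P)):
        cv2.circle(o,(int((q[0]-x0+.5)*s),int((q[1]-y0+.5)*s)),3,c,1); print(th,q)
for q in proj("scene",np.array([H+85*ex,H-85*ex])): cv2.circle(o,(int((q[0]-x0+.5)*s),int((q[1]-y0+.5)*s)),3,(0,255,255),1)
cv2.imwrite("pics/f.png",o)
a=cv2.imread("pics/a_scene.png")[205:290,320:410]; b=im[205:290,320:410]
cv2.imwrite("pics/g.png",cv2.resize(np.hstack([a,b]),None,fx=4,fy=4))
E
```

```text
0 [185.7 197.7]
0 [190.4 135.1]
-0.1 [179.4 198.2]
-0.1 [184.6 135.7]
0.1 [192.2 197.4]
0.1 [196.3 135. ]
```

View pics/f.png

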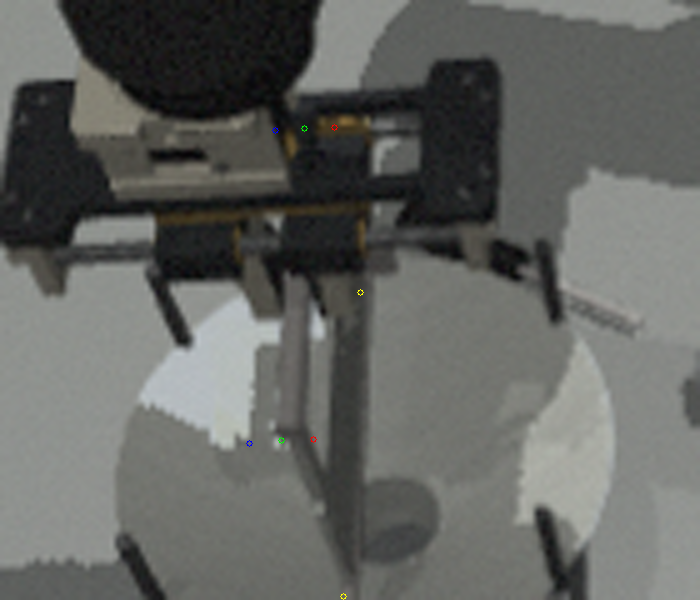

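View pics/g.png

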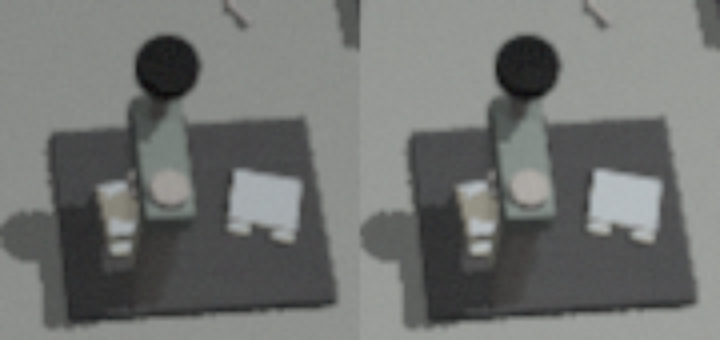

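The bar end at crop (290,432) lies between the 0 mark (282) and the +0.1 mark (313), so the angle is about +0.02 rad. The gauge and halves look identical before and after, so I'll hand in.

```bash
python3 - <<'E'
from h import *
s=bot.read_state(); print(s['t'],s['width'],s['qvel'].round(3),s['contact_force'])
bot.close_job(); print(bot.read_state()['contact_force'])
E
```

```text
26.5833 11.242737469224101 [ 0.    -0.002 -0.     0.     0.     0.001] [-2.93024493 -1.70282557 -4.03198083]
the job is handed in; nothing more can be done
the job is handed in; nothing more can be done
```

I pressed the gauge, let it spring back, and swung the flap upright. I handed the job in at 26.6 s with the flap still held in the fingers. The hand-in gives no verdict, so what follows are my own measurements.

- **Gauge:** I pressed the knob with closed fingers until it stopped firmly at 26.7 mm of travel. That is the thick half's height. The push was about 11.5 N against about 4 N of spring, held for about 1.2 s. After release the contact force was back to about zero and the knob is at its starting pixel.
- **Hinge halves:** Close crops from before and after look the same; I did not measure their positions.
- **Flap:** I gripped the bar at 15 N and swung it along its 130 mm arc from -1.12 rad to upright, never over to the other side. Contact forces stayed around 12 N or less.
- **Last checks:** The tool position puts the flap at 0 rad and the scene camera at about +0.02 rad, a small disagreement well inside the 0.1 limit. The arm is still, with the bar in the pads at 11.2 mm width.

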